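Pin the folded potato chipper shut

TASK

The potato chipper's lever is folded down over its steel stub and has to be locked for putting away. Take the orange-handled lock pin, feel its way gently into the stub's cross hole from the side of the lever's black grip and push it fully home, so that its shoulder meets the stub; then let go and swing its sprung wire loop over the top of the stub by the red tab, pressing just hard enough for it to snap under the pin's tip and stay there. Never push the pin against the chipper with more than about 25 N, and leave the things standing around where they are.

Things in the scene. Friction and masses are not known exactly. Their poses are not given: they have to be found in the camera images.
- chipper: Red and aluminium potato chipper, folded, fixed; base 290 x 100 mm. x (level) is the way the pin goes in, z up. Origin on the worktop below eye. Lever along x: black grip x -127..-48 mm, top 53 mm over the worktop; strap x -20..62, top 52, with a cross slot for the stub; then it slopes up to the frame (x 91..159 mm, 90 high).
- eye (a point): Mouth of the stub's cross hole (entry face, hole centre) if the stub stood mid-slot; 82 mm over the worktop, axes as the chipper's. The stub is clamped anywhere up to 8 mm to either side: the true mouth is at x = 0, z = 0, y between -8 and 8 mm in this frame. Find it by feel or by eye.
- stub_top (a point): Top of the steel stub if it stood mid-slot, 96 mm over the worktop, 12 mm in x past eye. The stub is 24 mm in x by 24 mm in y and does not give; its cross hole is 11 mm wide (y), 10 mm high, along x, between brass cheeks, with no bevel.
- lock_pin: Lock pin, 0.13 kg, standing level on its orange grip. x along the shank to the tip, z up. Origin on the underside, below the shoulder face; shank axis 20 mm above it. Steel shoulder 22 x 22 mm, x -6..0. Shank 8 x 8 mm, tip at x = 44 mm, rounded over (4 mm radius) above and below but square at the sides: it enters only within about 1.5 mm sideways of the hole's middle. Keep z up.
- pin_grip (a point): Where to pinch, across the pin's y: middle of the orange grip, x = -28 mm, on the shank's axis. Grip 18 mm wide (y), 36 mm high (from the underside), x from -46 to -4 mm.
- pin_tip (a point): Tip of the lock pin's nose, on the shank's axis.
- loop (a joint): Angle of the pin's wire loop, rad: 0 to 0.2 = sprung open (about 55 deg above the shank, leaning to the tip), grows as it swings down to the tip; 1.05 = level; 1.15 to 1.25 = snapped under the tip. Spring 0.04 N m/rad toward open: let go too early, it springs back. Its far bar must also stretch 3 mm to pass the tip: about 4 to 10 N down on the tab; keep it under 14 N.
- tab (a point): Middle of the upper face of the red tab (22 mm wide, 5 mm thick, reaching from 46 to 72 mm from the loop's hinge). Loop: 5 mm wire, 40 mm wide outside, hinged across the shoulder at pin x = -3, z = 20 mm; far bar 47 mm and this point 59 mm from the hinge.
- tumbler: clear glass tumbler, 69 mm wide, 92 mm tall; a bystander; origin under its middle
- onion: red onion, about 67 mm; a bystander; origin under its middle
- salt_shaker: salt shaker with a grey top, 44 mm wide, 90 mm tall; a bystander; origin under its middle
- mug: tan mug with a dark stripe, 78 mm wide, 95 mm tall; a bystander; origin under its middle
Things that resemble listed ones, but are neither listed nor needed, are in the scene too. Leave any purple look-alike of the lock_pin alone.

How it is judged:
On the way:
1. the pin is home in the stub's cross hole, its shoulder within 3 mm of the stub, with the loop still open (x of pin_tip in the frame of eye between 0.041 and 0.049 m and y of pin_tip in the frame of eye between -0.013 and 0.013 m and z of pin_tip in the frame of eye between -0.006 and 0.006 m and angle between the x axis of lock_pin and the x axis of eye, either way round below 0.2 rad and value of joint loop below 0.7 rad), for 0.2 s.
At the end, for the whole second after the job is handed in: The lock pin is through the stub's cross hole, level and at hole height (within 6 mm and 0.2 rad), its shoulder within 3 mm of the stub, at rest, and the loop is snapped in below the pin's tip (loop angle over 1.1 rad) and stays there by itself (x of pin_tip in the frame of eye between 0.041 and 0.049 m and y of pin_tip in the frame of eye between -0.013 and 0.013 m and z of pin_tip in the frame of eye between -0.006 and 0.006 m and angle between the x axis of lock_pin and the x axis of eye, either way round below 0.2 rad and value of joint loop above 1.1 rad and linear speed of lock_pin below 0.02 m/s); the robot touches nothing.
It fails at once if with the loop still open, the pin is pushed against the chipper with more than 25 N (contact force between lock_pin and chipper above 25 N and value of joint loop below 0.5 rad).
It fails at once if the pin (with its loop) is forced against the chipper with more than 70 N, both sides of the hole added up (contact force between lock_pin and chipper above 70 N).
It fails at once if a bystander (tumbler, onion, salt shaker, mug) is shifted by more than 3 cm (distance of any of tumbler, onion, salt_shaker, mug from where it was at the start of the episode above 0.03 m).
It also fails if it takes over 72 s, if anything falls off the work surface, if the arm or the gripper's body presses on something with over 40 N, if the wrist force passes 120 N, or if a joint passes its speed limit or range.

ROBOT

A 7-joint arm with a two-finger parallel gripper is mounted at the origin on a cart in front of the work surface, level with it; the furniture and walls round the work are solid. World frame = base frame: x ahead of the robot, y to its left, z up, the work surface at z = 0. Lengths are in m, angles in rad, forces in N, time in s.
With the tool pointing down it reaches from about 0.4 to 0.875 m from the base axis. Payload 19.3 kg.
Tool frame: the origin (TCP) lies on the centre line of the jaws, within the pads' length; the fingertips stand manip.tip_reach ahead of it and the grasp point (between the pads) lies 11 mm behind it (manip.tip_reach is the distance from the TCP to the fingertips, in m); z points along the fingers, y is the line along which they close (so a half turn about z gives the same grasp; the last joint's range is limited). The gripper opens to 85 mm and grips with 20 to 120 N. Pads are 22 mm wide; open, the fingers measure 114 mm over their backs; the gripper's body (76 mm by 85 mm) begins 54 mm behind the grasp point. The pads swing forward as they close: fully open they stand 13 mm farther back than shut.
Start: joints at [1.041, 0.521, -0.036, 1.599, 0.021, 1.021, -0.113], TCP at [0.277, -0.56, 0.239] pointing down, gripper open.
Joint ranges: [-2.91, 2.91], [-0.3, 2.13], [-1.5, 1.42], [0.17, 2.43], [-1.26, 4.41], [0.16, 1.93], [-2.52, 2.52]. Speed limits (rad/s): [1.89, 1.89, 2.39, 2.39, 3.01, 3.01, 3.01].

INTERFACE

Orientations are given as a unit quaternion [x, y, z, w].
In Python, from workcell import manip, imaging, job gives the robot as it stands.
- The arm moves only by the tool play_rows, never from a script. Its argument "series" is a list of rows, each a list of 5 numbers: the closure, from -1 (fully open) to 1 (shut), then the shift along the tool's x, y, z as a fraction of full scale, then the turn about the tool's z as a fraction of full scale. In form: [[fingers, x, y, z, yaw], ...]. A call has exactly 8 rows; each row shifts and turns the commanded pose from where the row before left it, along the tool's axes as they then stand; what a row does not reach is not made up. Full scale, the value 1, is 40 mm for a shift and 0.1 rad for a turn. A row lasts 1/12 s, in which the tool goes at most 41.7 mm and 7.16 degrees, less where a joint would pass 70% of its speed; a pose out of reach is approached as far as the arm can. A call with a number of a shift or a turn outside -1 to 1 is refused whole. A call with a gripper value outside its range is refused whole. The fingers move at their own pace and stop on an object; the grip force is fixed at half the most. Time passes only in rows, so rows that do not move let the fingers close, or fill a call up. It gives the time, the measured TCP pose, the force, the opening and the grip force at its end, in the units of the state.
- manip.get_state(): the state, without advancing time (a new reading comes with each control period).
- imaging.read_camera(name): name is "scene" or "side" or "wrist"; returns the picture (400x640x3 uint8, red, green, blue); there is no depth.
- imaging.calibration(name): a dict with "fx", "fy", "cx", "cy" (pixels), "extrinsics" (4x4, takes a point from camera to world coordinates). Camera axes: x right, y up, looking along -z (the intrinsics and any distortion apply to the point x, -y, -z); pixel columns grow to the right and rows downward; lengths in m; the calibration is good to about 2 mm. A picture is of the moment at which its call begins: read the wrist's pose just before it. calibration takes no time and is no camera call; for the wrist camera it gives the pose at the moment of the call.
- job.close_job(): hands the job in; it is judged then, once.
The state is a dict: "clock": time; "joint_pos": joint angles; "joint_velocities": joint speeds; "tau": joint torques, N m; "ee_pos": TCP position; "tool_rot": TCP orientation; "ft_force": force on the tool from outside, world axes, zero at the start; "torque": the same for the moment, N m; "width": opening from 0.0 (shut) to 1.0 (fully open); "grasp_force": force on a finger pad.
Only numpy, scipy, OpenCV 4.12 (cv2) and the standard library are available. Lean on these libraries where they do the work, as an engineer would, in place of code of your own. Each camera call takes 0.05 s, during which the arm holds its last target. There are 200 camera calls.

## Working session

There is one attempt and no reset: what is moved stays moved. The work goes in short steps, Python scripts to look and compute and a tool call to move; the robot and the scene stay as the last step left them, time stands still between calls to the robot, and variables do not carry over. Pictures are saved under pics/ and viewed, at most 10 in all, crops included, and the job is handed in when it is done.

Besides the shell and the picture viewer there is one more tool, called by a JSON object that holds its "name" and its "arguments", one argument or row to a line. play_rows: Moves the arm, as the interface text tells. Shift numbers are shares of 40 mm and turn numbers shares of 0.1 rad, none past 1 either way. Its arguments: {"type":"object","properties":{"series":{"type":"array","items":{"type":"array","items":{"type":"number","minimum":-1,"maximum":1}}}},"required":["series"]}

```bash
mkdir -p pics
cat > h.py <<'E'
import numpy as np, cv2
from workcell import manip, imaging, job
def snap(n,f):
    im=imaging.read_camera(n); cv2.imwrite('pics/'+f,im[:,:,::-1]); return im
def ray(n,u,v,c=None):
    c=c or imaging.calibration(n); E=np.array(c['extrinsics'])
    d=E[:3,:3]@np.array([(u-c['cx'])/c['fx'],-(v-c['cy'])/c['fy'],-1]); return E[:3,3],d
def onz(n,u,v,z,c=None):
    o,d=ray(n,u,v,c); return o+d*(z-o[2])/d[2]
def proj(n,p,c=None):
    c=c or imaging.calibration(n); E=np.array(c['extrinsics'])
    q=E[:3,:3].T@(np.array(p)-E[:3,3]); return c['cx']+c['fx']*q[0]/-q[2], c['cy']-c['fy']*q[1]/-q[2]
def tri(*l):
    A=0;b=0
    for n,u,v in l:
        o,d=ray(n,u,v); d/=np.linalg.norm(d); P=np.eye(3)-np.outer(d,d); A=A+P; b=b+P@o
    return np.linalg.solve(A,b)
E
python3 - <<'E'
from h import *
a=snap('scene','a1.png');b=snap('side','a2.png')
for n in('scene','side','wrist'):
    c=imaging.calibration(n);print(n,{k:np.round(v,3).tolist() for k,v in c.items()})
print(manip.get_state(),manip.tip_reach)
E
```

```text
scene {'fx': 483.023, 'fy': 483.023, 'cx': 318.088, 'cy': 197.605, 'extrinsics': [[-0.846, 0.388, -0.365, -0.026], [-0.532, -0.638, 0.556, 0.87], [-0.017, 0.665, 0.747, 1.199], [0.0, 0.0, 0.0, 1.0]]}
side {'fx': 497.253, 'fy': 497.253, 'cx': 314.433, 'cy': 191.408, 'extrinsics': [[-0.978, 0.14, -0.154, 0.328], [-0.208, -0.615, 0.761, 1.175], [0.012, 0.776, 0.63, 1.024], [0.0, 0.0, 0.0, 1.0]]}
wrist {'fx': 304.047, 'fy': 304.047, 'cx': 325.127, 'cy': 199.621, 'extrinsics': [[0.443, 0.865, 0.235, 0.336], [-0.896, 0.428, 0.115, -0.531], [-0.001, -0.262, 0.965, 0.374], [0.0, 0.0, 0.0, 1.0]]}
{'clock': 0.1, 'joint_pos': array([ 1.04081346,  0.52191967, -0.03633539,  1.59992412,  0.02122182,
        1.02112118, -0.11283681]), 'joint_velocities': array([ 9.16865032e-04, -1.91886329e-03, -2.18278644e-03, -1.76014286e-03,
       -8.52030945e-05, -1.00249339e-03, -3.86697614e-04]), 'tau': array([ 4.39199503e-03, -9.28482485e+01,  1.98403940e+00, -3.70527112e+01,
        1.81015267e-02,  5.33662111e-03, -1.05932959e-04]), 'ee_pos': array([ 0.27718885, -0.55985273,  0.23881448]), 'tool_rot': array([ 9.73694435e-01,  2.27857199e-01, -1.52800500e-04, -4.69071934e-04]), 'ft_force': array([ 0.59431747, -0.03849274, -0.39286231]), 'torque': array([ 0.04829699,  0.04581532, -0.04703962]), 'grasp_force': 0.0, 'width': 0.9981820719367841} 0.008
```

View pics/a1.png

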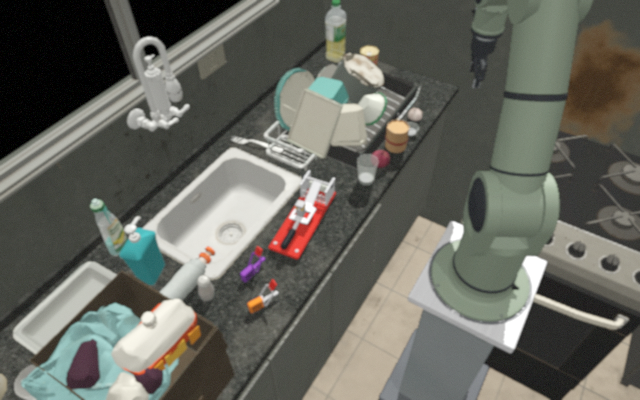

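View pics/a2.png

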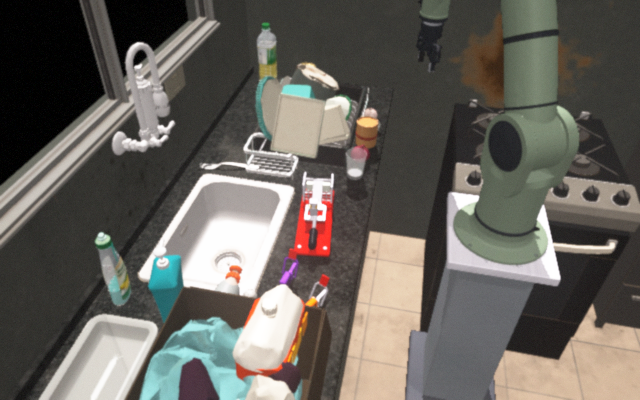

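Scene view: the orange-handled pin is at about (262,299). The purple look-alike at (252,266) must stay put. The chipper runs from (290,250) to (320,185), grip end nearest the pins. The tumbler is at (367,168). I'll confirm in one enlarged crop.

Run:
```python
from h import *
a=cv2.imread('pics/a1.png');b=cv2.imread('pics/a2.png')
A=cv2.resize(a[172:322,235:345],None,fx=4,fy=4,interpolation=cv2.INTER_CUBIC) #440x600
B=cv2.resize(b[167:317,265:355],None,fx=4,fy=4,interpolation=cv2.INTER_CUBIC) #360x600
cv2.imwrite('pics/c1.png',np.hstack([A,B]))
```

```text
(no output)
```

View pics/c1.png

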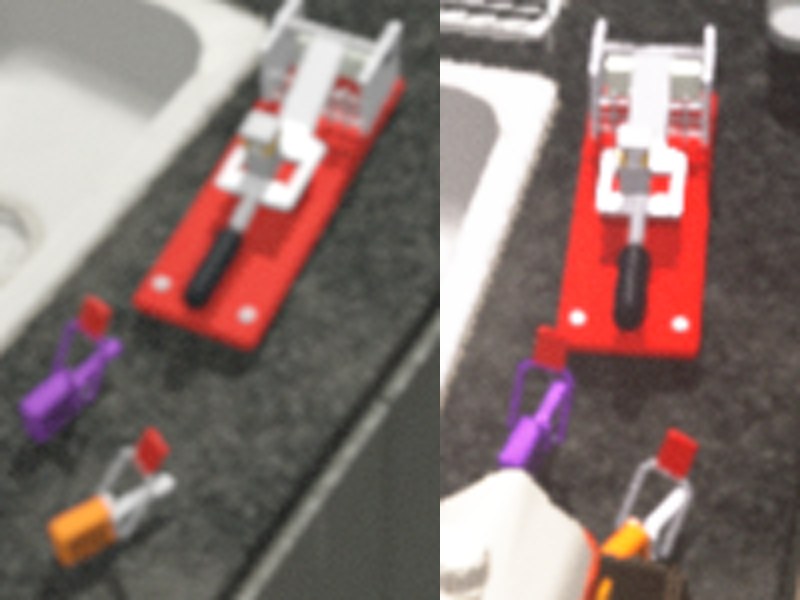

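The crop shows the orange pin (grip crop (80,530), tip (170,483), loop open, red tab (152,450)), which matches the description. The purple one beside it is the look-alike. The stub with its brass cheeks stands left of mid-slot. Next I'll work out positions.

Run:
```python
from h import *
S=lambda x,y:('scene',235+x/4-.4,172+y/4-.4)
D=lambda x,y:('side',265+(x-440)/4-.4,167+y/4-.4)
r=lambda v:np.round(v,4)
print('tip',r(onz(*S(170,484),.02)),'gripbackTop mid',r(onz(*S(57,527),.036)),'front top',r(onz(*S(105,503),.036)))
print('tip side',r(onz(*D(685,492),.02)),'tab tri',r(tri(S(152,451),D(677,453))))
print('corners NL',r(tri(S(137,303),D(557,345))),'NR',r(tri(S(250,347),D(698,353))))
print('bolts L',r(tri(S(161,284),D(577,317))),'R',r(tri(S(247,315),D(680,323))))
print('frame tops L',r(tri(S(290,3),D(600,22))),'R',r(tri(S(395,33),D(710,30))))
print('grip end',r(tri(S(197,292),D(628,313))), 'grip front',r(tri(S(234,235),D(633,252))))
print('stub top mid',r(tri(S(262,128),D(634,143))),r(onz(*S(262,128),.096)),r(onz(*D(634,143),.096)))
```

```text
tip [0.4593 0.3518 0.02  ] gripbackTop mid [0.4987 0.426  0.036 ] front top [0.482  0.3942 0.036 ]
tip side [0.4619 0.3485 0.02  ] tab tri [0.4663 0.3571 0.0657]
corners NL [0.5748 0.2339 0.0126] NR [0.4761 0.227  0.0205]
bolts L [0.5642 0.2161 0.0245] R [0.4926 0.2064 0.025 ]
frame tops L [ 0.6018 -0.0236  0.1001] R [ 0.5196 -0.0501  0.0865]
grip end [0.5282 0.2176 0.0396] grip front [0.5368 0.1572 0.0383]
stub top mid [0.552  0.0908 0.0852] [0.5469 0.098  0.096 ] [0.549  0.1038 0.096 ]
```

Run:
```python
from h import *
for k,(u,v) in dict(rackfront=(340,158),rackL=(265,130),rackR=(385,140),tumbler=(366,182),mug=(394,150),purple=(247,275),edge=(360,215)).items(): print(k,np.round(onz('scene',u,v,0.0),3))
print(np.round(tri(('scene',317,122),('side',298,120)),3))
```

```text
rackfront [ 0.594 -0.224  0.   ]
rackL [ 0.916 -0.209  0.   ]
rackR [ 0.5   -0.393  0.   ]
tumbler [ 0.458 -0.168  0.   ]
mug [ 0.448 -0.361  0.   ]
purple [0.576 0.341 0.   ]
edge [ 0.405 -0.029  0.   ]
[ 0.652 -0.162  0.193]
```

{"name": "play_rows", "arguments": {
  "series": [
    [-1, 0.6, -0.6, -0.1, 0],
    [-1, 0.6, -0.6, -0.1, 0],
    [-1, 0.6, -0.6, -0.1, 0],
    [-1, 0.6, -0.6, -0.1, 0],
    [-1, 0.6, -0.6, -0.1, 0],
    [-1, 0.6, -0.6, -0.1, 0],
    [-1, 0.6, -0.6, -0.1, 0],
    [-1, 0.6, -0.6, -0.1, 0]
  ]
}}

```text
clock: 0.77
ee_pos: [0.3643, -0.3012, 0.2714]
tool_rot: [0.974, 0.228, -0.0, -0.0]
ft_force: [0.1, -1.3, 0.6]
width: 0.998
grasp_force: 0.0
```

{"name": "play_rows", "arguments": {
  "series": [
    [-1, 0.6, -0.6, 0, 0.3],
    [-1, 0.6, -0.6, 0, 0.3],
    [-1, 0.6, -0.6, 0, 0.3],
    [-1, 0.6, -0.6, 0, 0.3],
    [-1, 0.6, -0.6, 0, 0.3],
    [-1, 0.6, -0.6, 0, 0],
    [-1, 0.6, -0.6, 0, 0],
    [-1, 0.6, -0.6, 0, 0]
  ]
}}

```text
clock: 1.43
ee_pos: [0.4749, -0.0536, 0.2713]
tool_rot: [0.988, 0.154, -0.0, 0.0]
ft_force: [0.6, 0.3, 0.1]
width: 1.002
grasp_force: 0.0
```

{"name": "play_rows", "arguments": {
  "series": [
    [-1, 0.32, -0.88, 0, 0],
    [-1, 0.32, -0.88, 0, 0],
    [-1, 0.32, -0.88, 0, 0],
    [-1, 0.32, -0.88, 0, 0],
    [-1, 0.32, -0.88, 0, 0],
    [-1, 0.32, -0.88, 0, 0],
    [-1, 0.32, -0.88, 0, 0],
    [-1, 0.32, -0.88, 0, 0]
  ]
}}

```text
clock: 2.1
ee_pos: [0.4859, 0.2459, 0.2712]
tool_rot: [0.988, 0.154, -0.0, 0.0]
ft_force: [0.3, -1.0, 0.2]
width: 0.998
grasp_force: 0.0
```

{"name": "play_rows", "arguments": {
  "series": [
    [-0.2, 0, 0, 0, -1],
    [-0.2, 0, 0, 0, -1],
    [-0.2, 0, 0, 0, -1],
    [-0.2, 0, 0, 0, -1],
    [-0.2, 0, 0, 0, -1],
    [-0.2, 0, 0, 0, -1],
    [-0.2, 0, 0, 0, -1],
    [-0.2, 0, 0, 0, -0.7]
  ]
}}

```text
clock: 2.77
ee_pos: [0.4861, 0.244, 0.271]
tool_rot: [0.856, 0.516, -0.0, -0.0]
ft_force: [1.3, -0.1, -0.8]
width: 0.602
grasp_force: 0.0
```

Run:
```python
from h import *
s=manip.get_state();print(s['joint_pos'].round(2),s['ee_pos'].round(4),s['tool_rot'].round(3),s['width'])
c=imaging.calibration('wrist');snap('wrist','w1.png')
import pickle;pickle.dump(c,open('w1.pkl','wb'))
```

```text
[-0.15  0.4  -0.57  1.76  0.25  1.05 -1.29] [0.4861 0.244  0.271 ] [ 0.856  0.516 -0.    -0.   ] 0.6017583006253101
```

View pics/w1.png

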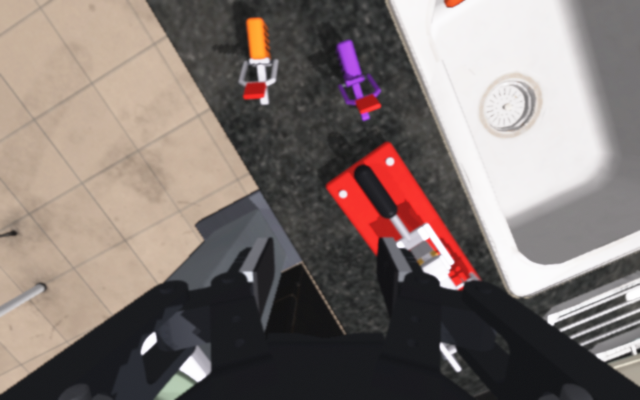

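Wrist view: the orange pin's grip runs from (256,18) to (260,62), its tip is at (264,104), and its red tab is at (255,91). The purple pin is at (350,75) and the chipper grip at (375,190).

Run:
```python
from h import *
import pickle;c=pickle.load(open('w1.pkl','rb'))
im=cv2.imread('pics/w1.png').astype(int);b,g,r=im[...,0],im[...,1],im[...,2]
m=((r>170)&(g>80)&(g<190)&(b<90));m[120:]=0;m[:,:220]=0;m[:,300:]=0
ys,xs=np.nonzero(m);print(len(xs),xs.min(),xs.max(),ys.min(),ys.max())
R=cv2.minAreaRect(np.c_[xs,ys].astype(np.float32));print(R)
f=lambda u,v,z:onz('wrist',u,v,z,c).round(4)
P=np.array([onz('wrist',x,y,.036,c)[:2] for x,y in zip(xs,ys)])
mu=P.mean(0);w,V=np.linalg.eigh(np.cov((P-mu).T));print('grip centroid',mu,'axis',V[:,1],np.arctan2(V[1,1],V[0,1]),'len',np.ptp((P-mu)@V,axis=0))
print('tip',f(264.5,104,.02),'back',f(256,18,.036),'front',f(260,60,.036))
print('bolts',f(343,194,.015),f(390,161,.015),'grip',f(361,170,.053),f(391,213,.053))
rd=((r>160)&(g<70)&(b<70));
print('stub top', f(426,243,.096))
cv2.imwrite('pics/w1c.png',cv2.resize(np.hstack([im[0:130,215:315],im[150:280,330:480]]).astype(np.uint8),None,fx=3,fy=3,interpolation=cv2.INTER_CUBIC))
```

```text
688 247 268 18 95
((259.18902587890625, 56.20121765136719), (77.96466827392578, 18.22120475769043), 83.6598129272461)
grip centroid [0.48929087 0.41152805] axis [0.39932199 0.91681075] 1.160019135559321 len [0.02046982 0.07979262]
tip [0.459  0.3499 0.02  ] back [0.499  0.4289 0.036 ] front [0.4811 0.3908 0.036 ]
bolts [0.4918 0.2037 0.015 ] [0.5653 0.2145 0.015 ] grip [0.5261 0.2293 0.053 ] [0.5351 0.1647 0.053 ]
stub top [0.5525 0.1318 0.096 ]
```

View pics/w1c.png

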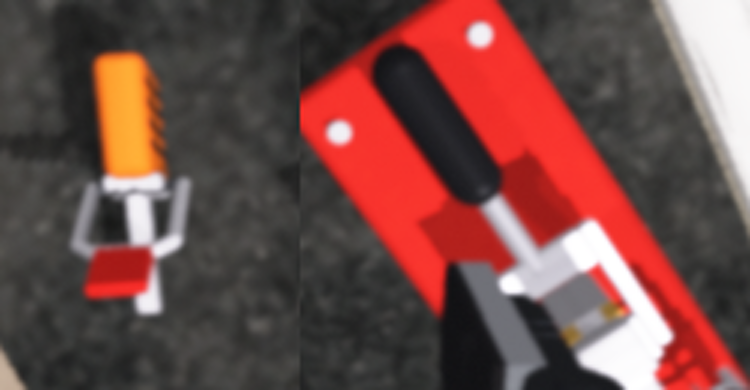

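{"name": "play_rows", "arguments": {
  "series": [
    [-0.2, 0.47, -0.232, 0.47, -0.03],
    [-0.2, 0.47, -0.232, 0.47, -0.03],
    [-0.2, 0.47, -0.232, 0.47, -0.03],
    [-0.2, 0.47, -0.232, 0.47, -0.03],
    [-0.2, 0.47, -0.232, 0.47, -0.03],
    [-0.2, 0.47, -0.232, 0.47, -0.03],
    [-0.2, 0.47, -0.232, 0.47, -0.03],
    [-0.2, 0.47, -0.232, 0.47, -0.03]
  ]
}}

```text
clock: 3.48
ee_pos: [0.4898, 0.4127, 0.1196]
tool_rot: [0.852, 0.523, -0.0, 0.0]
ft_force: [0.4, -0.2, 0.1]
width: 0.6
grasp_force: 0.0
```

{"name": "play_rows", "arguments": {
  "series": [
    [-0.2, 0, 0, 0, 0],
    [-0.2, 0, 0, 0, 0],
    [-0.2, 0, 0, 0, 0],
    [-0.2, 0, 0, 0, 0],
    [-0.2, 0, 0, 0, 0],
    [-0.2, 0, 0, 0, 0],
    [-0.2, 0, 0, 0, 0],
    [-0.2, 0, 0, 0, 0]
  ]
}}

```text
clock: 4.15
ee_pos: [0.4902, 0.4117, 0.1212]
tool_rot: [0.852, 0.524, 0.0, 0.0]
ft_force: [0.9, 0.6, -0.1]
width: 0.597
grasp_force: 0.0
```

Run:
```python
from h import *
s=manip.get_state();print(s['joint_pos'].round(2),s['ee_pos'].round(4),s['tool_rot'].round(4),s['ft_force'].round(2))
c=imaging.calibration('wrist');im=snap('wrist','w2.png').astype(int)
r,g,b=im[...,0],im[...,1],im[...,2]
m=((r>170)&(g>80)&(g<190)&(b<90)).astype(np.uint8)
n,l,st,ce=cv2.connectedComponentsWithStats(m)
for i in range(1,n):
    if st[i,4]>100: print(st[i],ce[i],onz('wrist',*ce[i],.036,c).round(4))
for q in [(.4905,.4115,.036),(.459,.3499,.02)]: print(proj('wrist',q,c))
```

```text
[-0.47  0.72 -0.49  1.63  0.42  0.89 -1.59] [0.4902 0.4117 0.1212] [8.517e-01 5.241e-01 2.000e-04 0.000e+00] [ 0.94  0.55 -0.07]
[583 113  57  31 637] [619.58241758 129.80533752] [0.7021 0.3682 0.036 ]
[609 156  31  15 186] [630.09139785 164.41935484] [0.7034 0.34   0.036 ]
[ 312  179   24   52 1145] [323.50655022 204.46899563] [0.4902 0.4138 0.036 ]
(np.float64(325.28914707652353), np.float64(206.8784938361735))
(np.float64(324.91116259584396), np.float64(278.1656965543078))
```

View pics/w2.png

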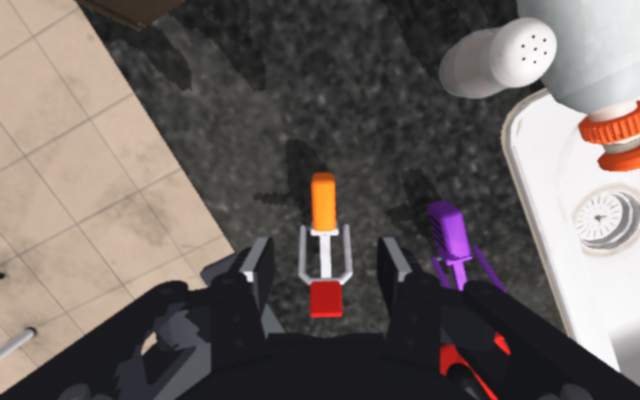

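The pin's grip is centred between the fingers at (323,203), in line with the tool. The purple one at (450,235) is clear. I'll descend and close.

{"name": "play_rows", "arguments": {
  "series": [
    [-0.2, 0, 0, 0.4, 0],
    [-0.2, 0, 0, 0.4, 0],
    [-0.2, 0, 0, 0.4, 0],
    [-0.2, 0, 0, 0.4, 0],
    [-0.2, 0, 0, 0.4, 0],
    [-0.2, 0, 0, 0.4, 0],
    [-0.2, 0, 0, 0.3, 0],
    [-0.2, 0, 0, 0, 0]
  ]
}}

```text
clock: 4.87
ee_pos: [0.4891, 0.411, 0.0107]
tool_rot: [0.852, 0.524, -0.002, 0.0]
ft_force: [0.6, 0.1, 0.5]
width: 0.599
grasp_force: 0.0
```

{"name": "play_rows", "arguments": {
  "series": [
    [1, 0, 0, 0, 0],
    [1, 0, 0, 0, 0],
    [1, 0, 0, 0, 0],
    [1, 0, 0, 0, 0],
    [1, 0, 0, 0, 0],
    [1, 0, 0, 0, 0],
    [1, 0, 0, 0, 0],
    [1, 0, 0, 0, 0]
  ]
}}

```text
clock: 5.53
ee_pos: [0.4904, 0.4123, 0.014]
tool_rot: [0.852, 0.524, 0.001, -0.0]
ft_force: [-0.1, -0.7, 7.4]
width: 0.201
grasp_force: 59.0
```

{"name": "play_rows", "arguments": {
  "series": [
    [1, 0, 0, -0.3, 0],
    [1, 0, 0, -0.5, 0],
    [1, 0, 0, -0.6, 0],
    [1, 0, 0, -0.6, 0],
    [1, 0, 0, -0.6, 0],
    [1, 0, 0, 0, -0.6],
    [1, 0, 0, 0, -0.6],
    [1, 0, 0, 0, -0.6]
  ]
}}

```text
clock: 6.2
ee_pos: [0.4902, 0.4119, 0.1186]
tool_rot: [0.8, 0.6, 0.001, 0.0]
ft_force: [-0.0, 0.8, -1.7]
width: 0.202
grasp_force: 58.6
```

{"name": "play_rows", "arguments": {
  "series": [
    [1, 0, 0, 0, -0.7],
    [1, 0, 0, 0, -0.7],
    [1, 0, 0, 0, -0.7],
    [1, 0, 0, 0, -0.7],
    [1, 0, 0, 0, -0.7],
    [1, 0, 0, 0, -0.7],
    [1, 0, 0, 0, 0],
    [1, 0, 0, 0, 0]
  ]
}}

```text
clock: 6.87
ee_pos: [0.4901, 0.4117, 0.1176]
tool_rot: [0.659, 0.752, 0.0, 0.0]
ft_force: [0.3, -0.3, -1.9]
width: 0.205
grasp_force: 58.6
```

{"name": "play_rows", "arguments": {
  "series": [
    [1, -0.5, 0.03, 0, 0],
    [1, -0.6, 0.03, 0, 0],
    [1, -0.6, 0.03, 0, 0],
    [1, -0.6, 0.03, 0, 0],
    [1, -0.6, 0.03, 0, 0],
    [1, -0.6, 0.03, 0, 0],
    [1, -0.6, 0.03, 0, 0],
    [1, -0.3, 0.03, 0, 0]
  ]
}}

```text
clock: 7.53
ee_pos: [0.5235, 0.2355, 0.1172]
tool_rot: [0.66, 0.751, -0.001, 0.001]
ft_force: [0.3, 0.3, -1.6]
width: 0.203
grasp_force: 58.7
```

{"name": "play_rows", "arguments": {
  "series": [
    [1, -0.2, 0, 0, 0],
    [1, 0, 0, 0, 0],
    [1, 0, 0, 0, 0],
    [1, 0, 0, 0, 0],
    [1, 0, 0, 0, 0],
    [1, 0, 0, 0, 0],
    [1, 0, 0, 0, 0],
    [1, 0, 0, 0, 0]
  ]
}}

```text
clock: 8.2
ee_pos: [0.5237, 0.2312, 0.1169]
tool_rot: [0.658, 0.753, 0.0, -0.0]
ft_force: [-0.0, 0.2, -1.5]
width: 0.201
grasp_force: 58.7
```

Run:
```python
from h import *
import pickle
s=manip.get_state();print(s['joint_pos'].round(2),s['ee_pos'].round(4),s['tool_rot'].round(4),s['ft_force'].round(2),s['width'],s['grasp_force'])
c=imaging.calibration('wrist');snap('wrist','w3.png');pickle.dump(c,open('w3.pkl','wb'))
b=snap('scene','s3.png');d=snap('side','d3.png')
W=cv2.resize(cv2.imread('pics/w3.png')[180:400,225:425],None,fx=2.7,fy=2.7,interpolation=cv2.INTER_CUBIC)
D=cv2.resize(cv2.imread('pics/d3.png')[177:327,290:355],None,fx=3.96,fy=3.96,interpolation=cv2.INTER_CUBIC)[:W.shape[0]]
cv2.imwrite('pics/w3c.png',np.hstack([W,D]));print(W.shape,D.shape)
```

```text
[-0.07  0.67 -0.65  1.82  0.54  0.83 -0.85] [0.5237 0.2312 0.1169] [ 6.584e-01  7.527e-01  0.000e+00 -1.000e-04] [-0.05  0.17 -1.48] 0.2008770747112546 58.670366406440735
(594, 540, 3) (594, 257, 3)
```

View pics/w3c.png

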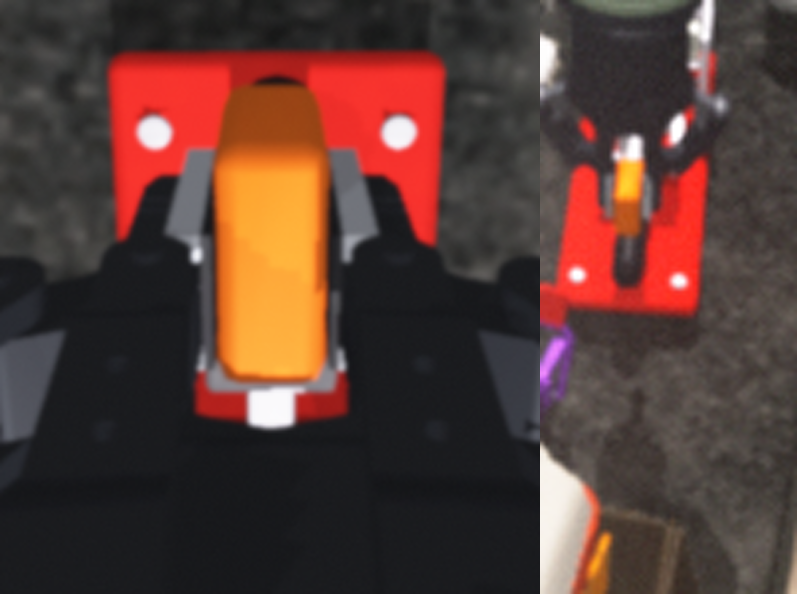

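The base edge and bolts (crop (155,132) and (398,131)) lie level in the wrist view, so the yaw is aligned. The palm hides the stub from this camera. The brass cheeks flank the hole mouth in the earlier pictures, so I'll triangulate those.

Run:
```python
from h import *
import pickle
c1=pickle.load(open('w1.pkl','rb'));c3=pickle.load(open('w3.pkl','rb'))
for f,n,c,(x0,x1,y0,y1) in [('a1','scene',None,(285,312,195,220)),('a2','side',None,(305,322,196,216)),('w1','wrist',c1,(405,450,235,275))]:
    im=cv2.imread(f'pics/{f}.png').astype(int)
    sc=im[...,1]-im[...,0]; sc2=(im[...,2]-im[...,1])
    w=np.where((sc>15)&(sc2<75)&(im[...,1]>60),sc,0).astype(float); M=np.zeros_like(w);M[y0:y1,x0:x1]=w[y0:y1,x0:x1]
    k,l,st,ce=cv2.connectedComponentsWithStats((M>0).astype(np.uint8))
    for i in range(1,k):
        m=l==i
        if st[i,4]>=3:
            ys,xs=np.nonzero(m);ww=M[m];u,v=(xs*ww).sum()/ww.sum(),(ys*ww).sum()/ww.sum()
            print(f,st[i],round(u,2),round(v,2),onz(n,u,v,.082,c).round(4))
f=lambda u,v,z:onz('wrist',u,v,z,c3).round(4)
for z in(.01,.02):print('bolts',f(282.4,228.9,z),f(372.4,228.5,z))
print('corners',f(225+112/2.7,180+54/2.7,.015),f(225+443/2.7,180+54/2.7,.015),'lever end',f(327.6,208.5,.045))
```

```text
a1 [295 207   3   2   5] 296.11 207.4 [0.556  0.1073 0.082 ]
a1 [300 207   4   4  11] 301.93 208.86 [0.5377 0.1029 0.082 ]
a2 [309 205   3   4   9] 310.13 206.32 [0.557  0.1069 0.082 ]
a2 [315 205   2   4   7] 315.64 206.72 [0.541  0.1051 0.082 ]
w1 [430 250   8   7  33] 433.24 253.3 [0.5565 0.1083 0.082 ]
w1 [417 258   7   8  34] 419.94 261.44 [0.5388 0.106  0.082 ]
bolts [0.491  0.2006 0.01  ] [0.5666 0.2111 0.01  ]
bolts [0.492  0.2046 0.02  ] [0.5645 0.2146 0.02  ]
corners [0.4764 0.2257 0.015 ] [0.5747 0.2388 0.015 ] lever end [0.5249 0.2341 0.045 ]
```

{"name": "play_rows", "arguments": {
  "series": [
    [1, 0, 0.06, 0.26, 0],
    [1, 0, 0.06, 0.26, 0],
    [1, 0, 0.06, 0.26, 0],
    [1, 0, 0, 0.25, 0],
    [1, -0.25, 0, 0, 0],
    [1, -0.3, 0, 0, 0],
    [1, -0.3, 0, 0, 0],
    [1, -0.15, 0, 0, 0]
  ]
}}

```text
clock: 9.02
ee_pos: [0.5369, 0.1892, 0.0759]
tool_rot: [0.659, 0.752, -0.0, 0.0]
ft_force: [-0.5, -0.0, -1.4]
width: 0.204
grasp_force: 58.7
```

{"name": "play_rows", "arguments": {
  "series": [
    [1, 0, 0, 0, 0],
    [1, 0, 0, 0, 0],
    [1, 0, 0, 0, 0],
    [1, 0, 0, 0, 0],
    [1, 0, 0, 0, 0],
    [1, 0, 0, 0, 0],
    [1, 0, 0, 0, 0],
    [1, 0, 0, 0, 0]
  ]
}}

```text
clock: 9.68
ee_pos: [0.5363, 0.1923, 0.0757]
tool_rot: [0.658, 0.753, 0.0, -0.0]
ft_force: [-0.2, 0.3, -1.8]
width: 0.201
grasp_force: 58.7
```

Run:
```python
from h import *
s=manip.get_state();p=s['ee_pos'];print(p.round(4),s['tool_rot'].round(4),s['ft_force'].round(2))
y=2*np.arctan2(s['tool_rot'][1],s['tool_rot'][0]);tx=np.array([np.cos(y),np.sin(y)]);ty=np.array([tx[1],-tx[0]])
m=np.array([.5478,.106]);print(y,'mouth rel: ahead',-(m-p[:2])@tx,'ty',(m-p[:2])@ty)
snap('scene','s4.png');snap('side','d4.png')
tip=np.r_[p[:2]-.072*tx,p[2]+.006]
for n in('scene','side'): print(n,'pred tip',proj(n,tip),'mouth',proj(n,[*m,.082]))
A=cv2.resize(cv2.imread('pics/s4.png')[160:260,260:350],None,fx=5,fy=5,interpolation=cv2.INTER_CUBIC)
B=cv2.resize(cv2.imread('pics/d4.png')[160:260,285:345],None,fx=5,fy=5,interpolation=cv2.INTER_CUBIC)
cv2.imwrite('pics/c4.png',np.hstack([A,B]))
```

```text
[0.5363 0.1923 0.0757] [ 0.6584  0.7526  0.     -0.    ] [-0.15  0.29 -1.79]
1.7040852977977354 mouth rel: ahead 0.08706237753115065 ty -2.4920637518176594e-05
scene pred tip (np.float64(296.3951251632578), np.float64(211.74661437882978)) mouth (np.float64(298.587432938489), np.float64(208.20292501275318))
side pred tip (np.float64(312.8797778208091), np.float64(210.07261896067484)) mouth (np.float64(313.3003518968301), np.float64(206.57438878674742))
```

View pics/c4.png

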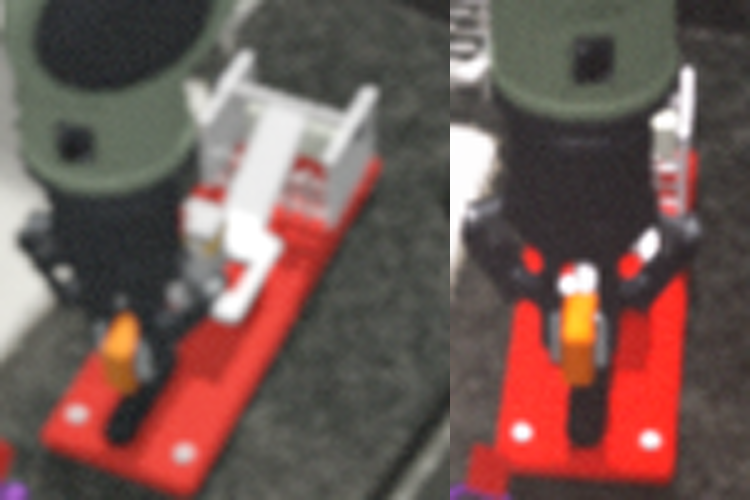

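The gripper hides the tip and hole in both views; the stub is at crop (205,230), just ahead. I'll go in by feel from here.

{"name": "play_rows", "arguments": {
  "series": [
    [1, -0.04, 0, 0, 0],
    [1, -0.04, 0, 0, 0],
    [1, -0.04, 0, 0, 0],
    [1, -0.04, 0, 0, 0],
    [1, -0.04, 0, 0, 0],
    [1, -0.04, 0, 0, 0],
    [1, -0.04, 0, 0, 0],
    [1, 0, 0, 0, 0]
  ]
}}

```text
clock: 10.45
ee_pos: [0.5379, 0.1805, 0.0757]
tool_rot: [0.659, 0.752, -0.0, 0.0]
ft_force: [-0.0, -0.3, -0.1]
width: 0.199
grasp_force: 58.7
```

{"name": "play_rows", "arguments": {
  "series": [
    [1, -0.025, 0, 0, 0],
    [1, -0.025, 0, 0, 0],
    [1, -0.025, 0, 0, 0],
    [1, -0.025, 0, 0, 0],
    [1, 0, 0, 0, 0],
    [1, 0, 0, 0, 0],
    [1, 0, 0, 0, 0],
    [1, 0, 0, 0, 0]
  ]
}}

```text
clock: 11.12
ee_pos: [0.5383, 0.1771, 0.0757]
tool_rot: [0.659, 0.753, 0.0, -0.0]
ft_force: [0.1, -0.6, -1.6]
width: 0.201
grasp_force: 58.7
```

{"name": "play_rows", "arguments": {
  "series": [
    [1, -0.02, 0, 0, 0],
    [1, -0.02, 0, 0, 0],
    [1, -0.02, 0, 0, 0],
    [1, -0.02, 0, 0, 0],
    [1, 0, 0, 0, 0],
    [1, 0, 0, 0, 0],
    [1, 0, 0, 0, 0],
    [1, 0, 0, 0, 0]
  ]
}}

```text
clock: 11.78
ee_pos: [0.5387, 0.1739, 0.0757]
tool_rot: [0.659, 0.753, 0.0, -0.0]
ft_force: [0.1, 0.3, -1.7]
width: 0.201
grasp_force: 58.7
```

{"name": "play_rows", "arguments": {
  "series": [
    [1, -0.02, 0, 0, 0],
    [1, -0.02, 0, 0, 0],
    [1, -0.02, 0, 0, 0],
    [1, -0.02, 0, 0, 0],
    [1, 0, 0, 0, 0],
    [1, 0, 0, 0, 0],
    [1, 0, 0, 0, 0],
    [1, 0, 0, 0, 0]
  ]
}}

```text
clock: 12.45
ee_pos: [0.5392, 0.1707, 0.0757]
tool_rot: [0.659, 0.753, 0.0, -0.0]
ft_force: [1.1, -0.6, -1.3]
width: 0.201
grasp_force: 58.7
```

{"name": "play_rows", "arguments": {
  "series": [
    [1, -0.02, 0, 0, 0],
    [1, -0.02, 0, 0, 0],
    [1, -0.02, 0, 0, 0],
    [1, -0.02, 0, 0, 0],
    [1, -0.02, 0, 0, 0],
    [1, -0.02, 0, 0, 0],
    [1, 0, 0, 0, 0],
    [1, 0, 0, 0, 0]
  ]
}}

```text
clock: 13.12
ee_pos: [0.5399, 0.1659, 0.0757]
tool_rot: [0.659, 0.752, 0.0, -0.0]
ft_force: [0.3, -0.1, -1.3]
width: 0.203
grasp_force: 58.7
```

{"name": "play_rows", "arguments": {
  "series": [
    [1, -0.04, 0, 0, 0],
    [1, -0.04, 0, 0, 0],
    [1, -0.04, 0, 0, 0],
    [1, -0.04, 0, 0, 0],
    [1, -0.04, 0, 0, 0],
    [1, -0.04, 0, 0, 0],
    [1, -0.04, 0, 0, 0],
    [1, 0, 0, 0, 0]
  ]
}}

```text
clock: 13.78
ee_pos: [0.5414, 0.1544, 0.0757]
tool_rot: [0.659, 0.752, -0.0, 0.0]
ft_force: [0.5, 0.1, -0.7]
width: 0.201
grasp_force: 58.7
```

{"name": "play_rows", "arguments": {
  "series": [
    [1, -0.04, 0, 0, 0],
    [1, -0.04, 0, 0, 0],
    [1, -0.04, 0, 0, 0],
    [1, -0.04, 0, 0, 0],
    [1, -0.04, 0, 0, 0],
    [1, 0, 0, 0, 0],
    [1, 0, 0, 0, 0],
    [1, 0, 0, 0, 0]
  ]
}}

```text
clock: 14.45
ee_pos: [0.5423, 0.1469, 0.0757]
tool_rot: [0.659, 0.753, 0.0, -0.0]
ft_force: [0.1, 0.1, -1.4]
width: 0.196
grasp_force: 58.7
```

{"name": "play_rows", "arguments": {
  "series": [
    [1, 0, 0.02, 0, 0],
    [1, 0, 0.02, 0, 0],
    [1, 0, 0.02, 0, 0],
    [1, 0, 0, 0, 0],
    [1, 0, 0, 0, 0],
    [1, 0, 0, 0, 0],
    [1, 0, 0, 0, 0],
    [1, 0, 0, 0, 0]
  ]
}}

```text
clock: 15.12
ee_pos: [0.5438, 0.1472, 0.0755]
tool_rot: [0.659, 0.753, -0.001, -0.0]
ft_force: [-5.9, 0.5, 1.6]
width: 0.206
grasp_force: 59.3
```

A sideways nudge meets resistance, so the shank is in the hole. I'll re-centre and go on to the shoulder.

{"name": "play_rows", "arguments": {
  "series": [
    [1, 0, -0.03, 0, 0],
    [1, 0, -0.03, 0, 0],
    [1, -0.04, 0, 0, 0],
    [1, -0.04, 0, 0, 0],
    [1, -0.04, 0, 0, 0],
    [1, -0.04, 0, 0, 0],
    [1, -0.03, 0, 0, 0],
    [1, 0, 0, 0, 0]
  ]
}}

```text
clock: 15.78
ee_pos: [0.5435, 0.1389, 0.0757]
tool_rot: [0.659, 0.752, -0.0, 0.0]
ft_force: [-0.2, 0.4, -0.8]
width: 0.196
grasp_force: 58.8
```

{"name": "play_rows", "arguments": {
  "series": [
    [1, -0.02, 0, 0, 0],
    [1, -0.02, 0, 0, 0],
    [1, -0.02, 0, 0, 0],
    [1, 0, 0, 0, 0],
    [1, 0, 0, 0, 0],
    [1, 0, 0, 0, 0],
    [1, 0, 0, 0, 0],
    [1, 0, 0, 0, 0]
  ]
}}

```text
clock: 16.45
ee_pos: [0.5437, 0.137, 0.0757]
tool_rot: [0.659, 0.753, 0.0, 0.0]
ft_force: [-0.3, 0.9, -1.6]
width: 0.2
grasp_force: 58.8
```

{"name": "play_rows", "arguments": {
  "series": [
    [1, -0.015, 0, 0, 0],
    [1, -0.015, 0, 0, 0],
    [1, -0.015, 0, 0, 0],
    [1, 0, 0, 0, 0],
    [1, 0, 0, 0, 0],
    [1, 0, 0, 0, 0],
    [1, 0, 0, 0, 0],
    [1, 0, 0, 0, 0]
  ]
}}

```text
clock: 17.12
ee_pos: [0.544, 0.1352, 0.0757]
tool_rot: [0.659, 0.753, 0.0, -0.0]
ft_force: [0.3, 0.6, -2.1]
width: 0.202
grasp_force: 58.8
```

{"name": "play_rows", "arguments": {
  "series": [
    [1, -0.01, 0, 0, 0],
    [1, -0.01, 0, 0, 0],
    [1, -0.01, 0, 0, 0],
    [1, 0, 0, 0, 0],
    [1, 0, 0, 0, 0],
    [1, 0, 0, 0, 0],
    [1, 0, 0, 0, 0],
    [1, 0, 0, 0, 0]
  ]
}}

```text
clock: 17.78
ee_pos: [0.5441, 0.134, 0.0757]
tool_rot: [0.659, 0.753, 0.0, 0.0]
ft_force: [0.8, 0.4, -0.7]
width: 0.201
grasp_force: 58.8
```

{"name": "play_rows", "arguments": {
  "series": [
    [1, -0.01, 0, 0, 0],
    [1, -0.01, 0, 0, 0],
    [1, -0.01, 0, 0, 0],
    [1, -0.01, 0, 0, 0],
    [1, 0, 0, 0, 0],
    [1, 0, 0, 0, 0],
    [1, 0, 0, 0, 0],
    [1, 0, 0, 0, 0]
  ]
}}

```text
clock: 18.45
ee_pos: [0.5441, 0.1337, 0.0758]
tool_rot: [0.658, 0.753, 0.001, -0.001]
ft_force: [-1.6, 6.9, -2.5]
width: 0.2
grasp_force: 58.6
```

{"name": "play_rows", "arguments": {
  "series": [
    [1, -0.01, 0, 0, 0],
    [1, -0.01, 0, 0, 0],
    [1, -0.01, 0, 0, 0],
    [1, 0, 0, 0, 0],
    [1, 0, 0, 0, 0],
    [1, 0, 0, 0, 0],
    [1, 0, 0, 0, 0],
    [1, 0, 0, 0, 0]
  ]
}}

```text
clock: 19.12
ee_pos: [0.5441, 0.1336, 0.0758]
tool_rot: [0.658, 0.753, 0.001, -0.001]
ft_force: [-2.1, 11.9, -3.7]
width: 0.2
grasp_force: 58.5
```

Shoulder contact at about 12 N. I'll relax the push, let go and rise.

{"name": "play_rows", "arguments": {
  "series": [
    [1, 0.025, 0, 0, 0],
    [1, 0.025, 0, 0, 0],
    [1, 0, 0, 0, 0],
    [1, 0, 0, 0, 0],
    [1, 0, 0, 0, 0],
    [1, 0, 0, 0, 0],
    [1, 0, 0, 0, 0],
    [1, 0, 0, 0, 0]
  ]
}}

```text
clock: 19.78
ee_pos: [0.5441, 0.1337, 0.0757]
tool_rot: [0.658, 0.753, 0.0, -0.0]
ft_force: [-1.7, 5.3, -2.4]
width: 0.201
grasp_force: 58.7
```

{"name": "play_rows", "arguments": {
  "series": [
    [0.4, 0, 0, 0, 0],
    [0.2, 0, 0, 0, 0],
    [0, 0, 0, 0, 0],
    [-0.2, 0, 0, 0, 0],
    [-0.2, 0, 0, 0, 0],
    [-0.2, 0, 0, 0, 0],
    [-0.2, 0, 0, 0, 0],
    [-0.2, 0, 0, 0, 0]
  ]
}}

```text
clock: 20.45
ee_pos: [0.5442, 0.1332, 0.0757]
tool_rot: [0.659, 0.753, -0.0, 0.0]
ft_force: [-0.1, -0.1, 0.3]
width: 0.598
grasp_force: 0.0
```

{"name": "play_rows", "arguments": {
  "series": [
    [-0.2, 0, 0, -0.2, 0],
    [-0.2, 0, 0, -0.3, 0],
    [-0.2, 0, 0, -0.5, 0],
    [-0.2, 0, 0, -0.5, 0],
    [0, 0, 0, -0.5, 0],
    [1, 0, 0, -0.5, 0],
    [1, 0, 0, -0.3, 0],
    [1, 0, 0, 0, 0]
  ]
}}

```text
clock: 21.12
ee_pos: [0.5452, 0.1336, 0.1908]
tool_rot: [0.659, 0.752, 0.002, 0.001]
ft_force: [0.6, 0.4, -0.4]
width: 0.078
grasp_force: 0.0
```

Run:
```python
from h import *
snap('scene','s5.png');snap('side','d5.png')
s=manip.get_state();print(s['ee_pos'].round(4),s['ft_force'].round(2))
W=cv2.resize(cv2.imread('pics/s5.png')[160:260,260:350],None,fx=5,fy=5,interpolation=cv2.INTER_CUBIC)
B=cv2.resize(cv2.imread('pics/d5.png')[160:260,285:345],None,fx=5,fy=5,interpolation=cv2.INTER_CUBIC)
cv2.imwrite('pics/c5.png',np.hstack([W,B]))
cx=np.array([.133,-.991]);cy=np.array([.991,.133]);e=np.array([.5478,.1061])
for n in('scene','side'):
  for k,(x,z) in dict(tab=(29,131),back=(-46,98),mouth=(0,82)).items(): print(n,k,np.round(proj(n,[*(e+cx*x/1000),z/1000]),1))
```

```text
[0.5443 0.133  0.1881] [-0.13  0.72 -0.67]
scene tab [302.  190.9]
scene back [291.5 215.6]
scene mouth [298.6 208.2]
side tab [314.3 187.2]
side back [312.1 213. ]
side mouth [313.3 206.6]
```

View pics/c5.png

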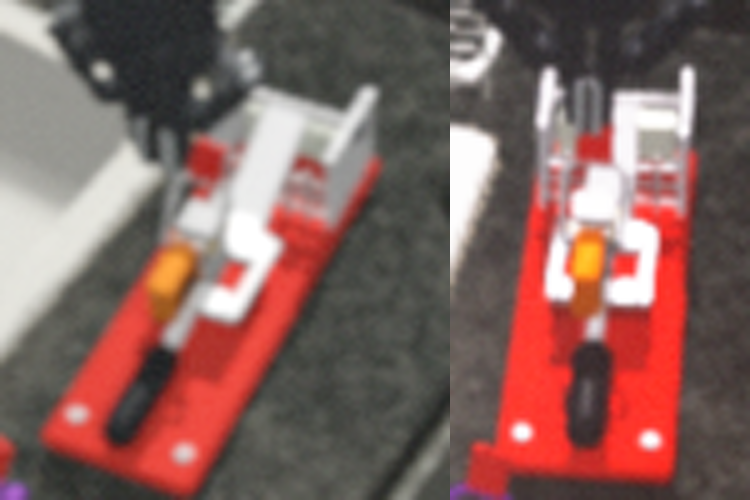

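The pin is home with the loop open. The tab is at scene (301,191), as predicted. I'll bring the closed fingers behind the tab.

{"name": "play_rows", "arguments": {
  "series": [
    [1, -0.2, 0, 0, 0],
    [1, -0.25, 0, 0, 0],
    [1, -0.25, 0, 0, 0],
    [1, -0.2, 0, 0, 0],
    [1, 0, 0, 0.4, 0],
    [1, 0, 0, 0.4, 0],
    [1, 0, 0, 0.3, 0],
    [1, 0, 0, 0, 0]
  ]
}}

```text
clock: 21.88
ee_pos: [0.548, 0.0965, 0.1414]
tool_rot: [0.659, 0.752, -0.001, -0.001]
ft_force: [-1.1, 0.7, -0.6]
width: -0.0
grasp_force: 0.0
```

{"name": "play_rows", "arguments": {
  "series": [
    [1, -0.05, 0, 0, 0],
    [1, -0.05, 0, 0, 0],
    [1, -0.05, 0, 0, 0],
    [1, -0.05, 0, 0, 0],
    [1, -0.05, 0, 0, 0],
    [1, -0.05, 0, 0, 0],
    [1, 0, 0, 0, 0],
    [1, 0, 0, 0, 0]
  ]
}}

```text
clock: 22.55
ee_pos: [0.5506, 0.0855, 0.1438]
tool_rot: [0.659, 0.752, 0.0, 0.0]
ft_force: [0.6, 0.5, 0.0]
width: 0.0
grasp_force: 0.0
```

{"name": "play_rows", "arguments": {
  "series": [
    [1, -0.11, 0, 0.06, 0],
    [1, -0.11, 0, 0.06, 0],
    [1, -0.11, 0, 0.06, 0],
    [1, -0.08, 0, 0.12, 0],
    [1, -0.08, 0, 0.12, 0],
    [1, -0.08, 0, 0.12, 0],
    [1, -0.06, 0, 0.12, 0],
    [1, -0.06, 0, 0.12, 0]
  ]
}}

```text
clock: 23.22
ee_pos: [0.5542, 0.058, 0.1119]
tool_rot: [0.659, 0.753, -0.0, -0.0]
ft_force: [-0.5, 0.4, -0.1]
width: 0.003
grasp_force: 0.2
```

{"name": "play_rows", "arguments": {
  "series": [
    [1, -0.06, 0, 0.09, 0],
    [1, -0.06, 0, 0.09, 0],
    [1, -0.06, 0, 0.09, 0],
    [1, -0.06, 0, 0.05, 0],
    [1, -0.04, 0, 0.05, 0],
    [1, 0, 0, 0, 0],
    [1, 0, 0, 0, 0],
    [1, 0, 0, 0, 0]
  ]
}}

```text
clock: 23.88
ee_pos: [0.5559, 0.0471, 0.0979]
tool_rot: [0.659, 0.753, 0.0, 0.0]
ft_force: [0.7, -1.0, 1.8]
width: 0.0
grasp_force: 0.8
```

Run:
```python
from h import *
s=manip.get_state();print(s['ee_pos'].round(4),s['ft_force'].round(2), 'x',-28+(.1332-s['ee_pos'][1])/.00099)
snap('scene','s6.png');snap('side','d6.png')
W=cv2.resize(cv2.imread('pics/s6.png')[160:260,260:350],None,fx=5,fy=5,interpolation=cv2.INTER_CUBIC)
B=cv2.resize(cv2.imread('pics/d6.png')[160:260,285:345],None,fx=5,fy=5,interpolation=cv2.INTER_CUBIC)
cv2.imwrite('pics/c6.png',np.hstack([W,B]))
```

```text
[0.5559 0.0471 0.0979] [ 0.66 -1.01  1.81] x 58.943324477640985
```

View pics/c6.png

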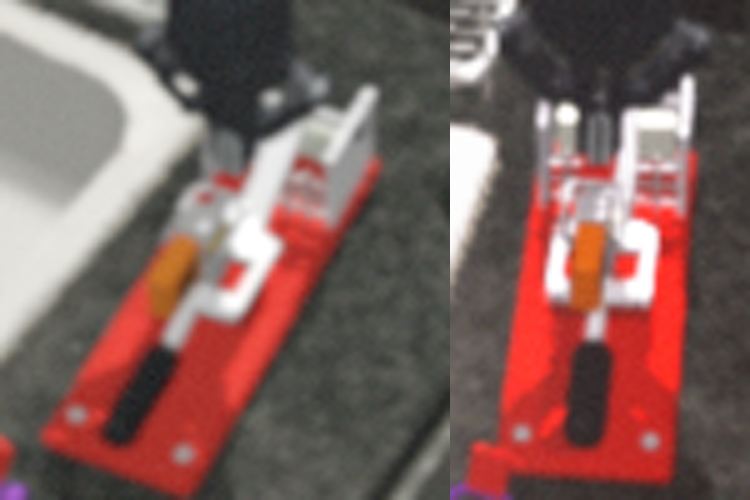

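The loop has swung over the stub, nearly level, with the tab under the fingertips at crop (232,180). I'll press down gently.

{"name": "play_rows", "arguments": {
  "series": [
    [1, 0, 0, 0.02, 0],
    [1, 0, 0, 0.02, 0],
    [1, 0, 0, 0.02, 0],
    [1, 0, 0, 0.02, 0],
    [1, 0, 0, 0.02, 0],
    [1, 0, 0, 0, 0],
    [1, 0, 0, 0, 0],
    [1, 0, 0, 0, 0]
  ]
}}

```text
clock: 24.65
ee_pos: [0.5559, 0.0472, 0.0939]
tool_rot: [0.659, 0.752, 0.0, 0.0]
ft_force: [-0.1, -2.5, 8.0]
width: 0.001
grasp_force: 3.8
```

{"name": "play_rows", "arguments": {
  "series": [
    [1, 0, 0, 0.015, 0],
    [1, 0, 0, 0.015, 0],
    [1, 0, 0, 0.015, 0],
    [1, 0, 0, 0, 0],
    [1, 0, 0, 0, 0],
    [1, 0, 0, 0, 0],
    [1, 0, 0, 0, 0],
    [1, 0, 0, 0, 0]
  ]
}}

```text
clock: 25.32
ee_pos: [0.5561, 0.0467, 0.0923]
tool_rot: [0.659, 0.752, 0.0, 0.001]
ft_force: [0.1, -4.8, 10.5]
width: 0.005
grasp_force: 5.4
```

{"name": "play_rows", "arguments": {
  "series": [
    [1, 0, 0, 0.01, 0],
    [1, 0, 0, 0.01, 0],
    [1, 0, 0, 0, 0],
    [1, 0, 0, 0, 0],
    [1, 0, 0, 0, 0],
    [1, 0, 0, 0, 0],
    [1, 0, 0, 0, 0],
    [1, 0, 0, 0, 0]
  ]
}}

```text
clock: 25.98
ee_pos: [0.5562, 0.0464, 0.0915]
tool_rot: [0.659, 0.752, -0.0, 0.001]
ft_force: [0.9, -6.5, 10.3]
width: 0.0
grasp_force: 5.3
```

{"name": "play_rows", "arguments": {
  "series": [
    [1, 0, 0, 0.01, 0],
    [1, 0, 0, 0.01, 0],
    [1, 0, 0, 0, 0],
    [1, 0, 0, 0, 0],
    [1, 0, 0, 0, 0],
    [1, 0, 0, 0, 0],
    [1, 0, 0, 0, 0],
    [1, 0, 0, 0, 0]
  ]
}}

```text
clock: 26.65
ee_pos: [0.5562, 0.0461, 0.0906]
tool_rot: [0.659, 0.752, -0.0, 0.001]
ft_force: [0.9, -8.0, 9.8]
width: -0.001
grasp_force: 5.0
```

{"name": "play_rows", "arguments": {
  "series": [
    [1, 0, 0, 0.01, 0],
    [1, 0, 0, 0.01, 0],
    [1, 0, 0, 0, 0],
    [1, 0, 0, 0, 0],
    [1, 0, 0, 0, 0],
    [1, 0, 0, 0, 0],
    [1, 0, 0, 0, 0],
    [1, 0, 0, 0, 0]
  ]
}}

```text
clock: 27.32
ee_pos: [0.5557, 0.0471, 0.0895]
tool_rot: [0.659, 0.752, -0.0, 0.0]
ft_force: [0.9, -4.2, 3.5]
width: 0.001
grasp_force: 2.2
```

The force is dropping, so the bar is passing the tip. I'll follow it down.

{"name": "play_rows", "arguments": {
  "series": [
    [1, 0, 0, 0.015, 0],
    [1, 0, 0, 0.015, 0],
    [1, 0, 0, 0.015, 0],
    [1, 0, 0, 0.015, 0],
    [1, 0, 0, 0, 0],
    [1, 0, 0, 0, 0],
    [1, 0, 0, 0, 0],
    [1, 0, 0, 0, 0]
  ]
}}

```text
clock: 27.98
ee_pos: [0.5556, 0.0474, 0.087]
tool_rot: [0.658, 0.753, 0.0, -0.0]
ft_force: [0.0, 1.0, 0.5]
width: 0.001
grasp_force: 0.2
```

{"name": "play_rows", "arguments": {
  "series": [
    [1, 0, 0, 0.015, 0],
    [1, 0, 0, 0.015, 0],
    [1, 0, 0, 0.015, 0],
    [1, 0, 0, 0, 0],
    [1, 0, 0, 0, 0],
    [1, 0, 0, 0, 0],
    [1, 0, 0, 0, 0],
    [1, 0, 0, 0, 0]
  ]
}}

```text
clock: 28.65
ee_pos: [0.5557, 0.0472, 0.0853]
tool_rot: [0.659, 0.753, 0.0, -0.0]
ft_force: [0.1, 0.7, 0.7]
width: 0.001
grasp_force: 0.2
```

{"name": "play_rows", "arguments": {
  "series": [
    [1, 0, 0, 0.02, 0],
    [1, 0, 0, 0.02, 0],
    [1, 0, 0, 0.02, 0],
    [1, 0, 0, 0.02, 0],
    [1, 0, 0, 0, 0],
    [1, 0, 0, 0, 0],
    [1, 0, 0, 0, 0],
    [1, 0, 0, 0, 0]
  ]
}}

```text
clock: 29.32
ee_pos: [0.5557, 0.0472, 0.0821]
tool_rot: [0.659, 0.753, 0.0, 0.0]
ft_force: [-0.4, 0.4, 0.6]
width: 0.002
grasp_force: 0.3
```

{"name": "play_rows", "arguments": {
  "series": [
    [1, 0, 0, 0.015, 0],
    [1, 0, 0, 0.015, 0],
    [1, 0, 0, 0.015, 0],
    [1, 0, 0, 0, 0],
    [1, 0, 0, 0, 0],
    [1, 0, 0, 0, 0],
    [1, 0, 0, 0, 0],
    [1, 0, 0, 0, 0]
  ]
}}

```text
clock: 29.98
ee_pos: [0.5557, 0.0472, 0.0803]
tool_rot: [0.659, 0.753, 0.0, 0.0]
ft_force: [0.1, 0.7, 1.3]
width: -0.001
grasp_force: 0.3
```

{"name": "play_rows", "arguments": {
  "series": [
    [1, 0, 0, -0.1, 0],
    [1, 0, 0, -0.2, 0],
    [1, 0, 0, -0.5, 0],
    [1, 0, 0, -0.6, 0],
    [1, 0, 0, -0.6, 0],
    [1, 0, 0, -0.6, 0],
    [1, 0, 0, -0.4, 0],
    [1, 0, 0, 0, 0]
  ]
}}

```text
clock: 30.65
ee_pos: [0.557, 0.0476, 0.2042]
tool_rot: [0.659, 0.752, 0.002, 0.002]
ft_force: [0.2, -0.6, 0.2]
width: -0.002
grasp_force: 0.0
```

{"name": "play_rows", "arguments": {
  "series": [
    [1, 0, 0, -0.6, 0],
    [1, 0, 0, -0.6, 0],
    [1, 0.8, 0, 0, 0],
    [1, 0.8, 0, 0, 0],
    [1, 0.8, 0, 0, 0],
    [1, 0.8, 0, 0, 0],
    [1, 0, 0, 0, 0],
    [1, 0, 0, 0, 0]
  ]
}}

```text
clock: 31.32
ee_pos: [0.538, 0.1758, 0.2484]
tool_rot: [0.657, 0.754, 0.0, -0.0]
ft_force: [0.6, -0.1, 0.3]
width: 0.0
grasp_force: 0.0
```

Run:
```python
from h import *
cx=np.array([.133,-.991]);e=np.array([.5478,.1061])
s=manip.get_state();print(s['ee_pos'].round(3),s['clock'])
for n,f in(('scene','s7'),('side','d7'),('wrist','w7')):
    c=imaging.calibration(n);im=snap(n,f+'.png').astype(int);r,g,b=im[...,0],im[...,1],im[...,2]
    print(n)
    for nm,m in(('red',(r>90)&(g<.45*r)&(b<.45*r)),('orange',(r>120)&(g>.4*r)&(g<.75*r)&(b<.45*r))):
        k,l,st,ce=cv2.connectedComponentsWithStats(m.astype(np.uint8))
        for i in range(1,k):
            if st[i,4]>12: print(' ',nm,st[i].tolist(),ce[i].round(1))
    for a in(1.2,1.05,.9,.1):
        th=1.05-a;x=-3+59*np.cos(th);z=82+59*np.sin(th)
        print('  tab@',a,np.round(proj(n,[*(e+cx*x/1e3),z/1e3],c),1))
    print('  grip',np.round(proj(n,[*(e-cx*.025),.098],c),1))
```

```text
[0.538 0.176 0.248] 31.3167
scene
  red [269, 193, 67, 67, 1172] [298.1 233.6]
  red [304, 195, 5, 4, 14] [306.  196.5]
  red [255, 247, 8, 9, 45] [258.3 250.8]
  red [181, 325, 14, 16, 44] [187.2 333.3]
  red [167, 342, 12, 12, 22] [172.7 348. ]
  red [135, 371, 10, 4, 15] [139.9 373.2]
  orange [286, 209, 13, 17, 115] [292.8 215.7]
  orange [207, 248, 7, 6, 21] [209.9 250.2]
  orange [200, 253, 10, 9, 38] [205.3 256.6]
  orange [151, 303, 9, 8, 16] [155.  306.5]
  orange [149, 315, 51, 55, 458] [178.7 344.7]
  orange [133, 370, 12, 5, 31] [139.5 372.8]
  tab@ 1.2 [306.5 197.7]
  tab@ 1.05 [306.5 195.7]
  tab@ 0.9 [306.3 193.9]
  tab@ 0.1 [302.4 190.6]
  grip [294.6 210.6]
side
  red [289, 200, 44, 59, 1332] [313.  234.2]
  red [318, 211, 4, 5, 17] [319.5 212.6]
  red [245, 299, 13, 26, 60] [251.  310.2]
  red [299, 306, 6, 21, 33] [301.8 316.1]
  red [293, 332, 5, 13, 23] [295.4 338.7]
  red [284, 350, 7, 13, 20] [286.8 357. ]
  red [237, 364, 21, 15, 123] [243.4 371.8]
  red [261, 365, 22, 11, 88] [271.6 370.8]
  orange [356, 125, 21, 23, 270] [365.8 135.5]
  orange [307, 205, 9, 
[... 282 characters left out ...]
]
  tab@ 0.1 [314.3 186.9]
  grip [312.7 208.1]
wrist
  red [491, 0, 20, 12, 155] [499.2   4. ]
  red [517, 0, 7, 3, 18] [519.9   0.8]
  red [489, 20, 32, 22, 391] [502.7  32. ]
  red [355, 53, 24, 20, 311] [367.1  62.8]
  red [277, 121, 41, 155, 3767] [294.3 182.5]
  red [321, 121, 43, 145, 3595] [346.8 177.1]
  red [303, 232, 12, 14, 88] [306.6 236.9]
  orange [491, 0, 2, 12, 13] [491.5   5.5]
  orange [494, 0, 7, 6, 15] [497.5   3.3]
  orange [493, 0, 41, 12, 236] [517.7   3.8]
  orange [489, 19, 39, 23, 576] [510.4  30.4]
  orange [316, 197, 21, 39, 617] [325.6 216.9]
  tab@ 1.2 [325.6 287.4]
  tab@ 1.05 [325.6 292.2]
  tab@ 0.9 [325.6 296.1]
  tab@ 0.1 [325.6 297.3]
  grip [325.5 229.3]
```

Run:
```python
from h import *
for f in('s5','s7','d5','d7'):
    im=cv2.imread(f'pics/{f}.png').astype(int);r,g,b=im[...,2],im[...,1],im[...,0]
    m=((r>120)&(g>.4*r)&(g<.75*r)&(b<.45*r));m[:195]=0;m[235:]=0;m[:,:280]=0;m[:,330:]=0
    ys,xs=np.nonzero(m);print(f,len(xs),xs.mean().round(2),ys.mean().round(2))
cx=np.array([.133,-.991]);p=np.array([.5478,.1061,.09])
for n in('scene','side'): print(n,'px per 3mm back',np.subtract(proj(n,p-np.r_[cx*.003,0]),proj(n,p)))
```

```text
s5 148 296.12 215.04
s7 153 296.74 214.39
d5 126 310.96 213.89
d7 130 310.98 213.55
scene px per 3mm back [-0.43591921  0.68982502]
side px per 3mm back [-0.08140908  0.67444456]
```

The pin has stayed home. The loop stays down by itself with nothing touching it, although its spring would lift it if it were not snapped in. Handing in.

```bash
python3 -c "
from workcell import job;print(job.close_job())"
```

```text
the job is handed in; nothing more can be done
None
```

The job is handed in: the lock pin is fully home in the stub, and its loop is snapped under the tip and staying there by itself, with no readings over the force limits (about 12 N pushing the pin home, 10.5 N down on the tab); the hand-in gave no verdict.

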